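# Open the blast gate and start the dust extraction

### The job

Get the dust extraction ready for turning: with the fingertips push the upright tab of the wide dust port away from its collar until the gate is fully open, then press the square button on the switch box gently all the way down, let it come up again and withdraw. Push the tab, do not pinch it, press lightly, and leave the narrow port, the other two buttons and the loose things on the bench as they are.

Things in the scene. Friction and masses are not known exactly. Their poses are not given: they have to be found in the camera images.
- wide_port: The wide dust port, fixed to the bench: upright aluminium collar 80 mm in diameter, top 80 mm above the bench, in a square frame 110 x 110 mm whose top is 45 mm high. Origin: on the bench under the collar's centre. Its x axis is the way its steel blade slides out to open (roughly away from the robot, within 0.25 rad); z up.
- wide_tab (a point): Middle of the top edge of the upright steel tab on the wide port's blade, 96 mm above the bench; axes as the port's. The tab is 10 mm thick (along x), 50 mm wide, and rises from the blade (top 40 mm high). Shut (joint 0), this point is 105 mm from the port's centre along x, 60 mm free between collar and tab. Push the face that looks at the collar, away from the collar.
- wide_blade (a joint): How far the wide port's blade is drawn out, m: 0 shut, 0.080 fully open against its stop. It starts between 0 and 0.015, needs about 3 N to slide and stays where it is left.
- narrow_port: The narrow dust port, to be left alone: collar 50 mm in diameter, 80 mm high, in an 80 x 80 mm frame. Origin on the bench under its centre, x axis the way its own blade opens. Either port may be the left or the right one.
- narrow_tab (a point): Middle of the top edge of the narrow port's tab (same height and form as the wide one's), 95 mm from its port's centre when shut. It moves with the blade.
- station: Grey switch box fixed to the bench, 85 mm (x) by 230 mm (y), top plate 60 mm above the bench; origin under its centre. Three black push buttons stand in a row along its y axis, 70 mm apart, in any order.
- square_button_top (a point): Centre of the top of the button with the flat square cap, 30 x 30 mm; 84 mm above the bench when up. The button is pressed straight down; the point moves with it, its axes are the switch box's.
- square_button (a joint): Travel of that button, m: 0 up, 0.007 fully down; it counts as pressed beyond 0.005. Spring return: 2 N to start, 6 N fully down; it comes up again when let go.
- mushroom_button_top (a point): Centre of the top of the button with the domed mushroom cap, 40 mm across, the largest; 92 mm above the bench when up. The button is pressed straight down; the point moves with it, its axes are the switch box's.
- mushroom_button (a joint): Travel of that button, m: 0 up, 0.007 fully down; same spring; to be left alone.
- small_button_top (a point): Centre of the top of the button with the small flat round cap, 18 mm across; 80 mm above the bench when up. The button is pressed straight down; the point moves with it, its axes are the switch box's.
- small_button (a joint): Travel of that button, m: 0 up, 0.007 fully down; same spring; to be left alone.
- finial: Loose turned wooden finial standing upright, 44 mm across the foot, 92 mm high, origin under its foot.
- bowl: Loose turned wooden bowl, 100 mm across, 45 mm high, origin under its foot.
- glue: Loose pale plastic bottle with a grey cap, 40 mm across, 110 mm high, upright, origin under its foot.
There are look-alikes about, which are no part of the job. Of the things that look like the glue, the smaller one is meant.

How it is judged:
By the outcome, as a careful person would: the job done as asked, in the order asked, and still so for the second after the job is handed in, with the robot touching nothing.
It also fails if it takes over 40 s, if anything falls off the work surface, if the arm or the gripper's body presses on something with over 40 N, if the wrist force passes 120 N, or if a joint passes its speed limit or range.

### The arm

A 7-joint arm with a two-finger parallel gripper is mounted at the origin on the work surface. World frame = base frame: x ahead of the robot, y to its left, z up, the work surface at z = 0. Lengths are in m, angles in rad, forces in N, time in s.
With the tool pointing down it reaches from about 0.425 to 0.825 m from the base axis. Payload 3.6 kg.
Tool frame: the origin (TCP) lies midway between the tips of the shut fingers; the grasp point (between the pads) lies 19 mm behind it (arm.grasp_offset is the distance from the TCP to the grasp point, in m); y points along the fingers, x is the direction in which the jaws open and shut, and the axes are right-handed (so a half turn about y gives the same grasp; the last joint's range is limited). The gripper opens to 85 mm and grips with 20 to 120 N. Pads are 22 mm wide; open, the fingers measure 114 mm over their backs; the gripper's body (76 mm by 85 mm) begins 54 mm behind the grasp point. The pads swing forward as they close: fully open they stand 13 mm farther back than shut.
Start: joints at [-1.361, 0.615, -0.013, 1.423, 0.008, 1.103, -0.04], TCP at [0.152, 0.632, 0.231] pointing down, gripper open.
Joint ranges: [-3.12, 3.12], [-0.3, 2.06], [-1.34, 1.32], [0.26, 2.42], [-1.36, 4.5], [0.01, 1.98], [-2.84, 2.84]. Speed limits (rad/s): [2.79, 2.79, 3.14, 3.14, 3.14, 3.14, 3.14].

### API

Orientations are given as a unit quaternion [w, x, y, z].
In Python, from station import arm gives the robot as it stands.
- The arm moves only by the tool apply_moves, never from a script. Its argument "steps" is a list of rows, each an object with "offset": the shift along the tool's x, y, z in mm, a list of three; "turn": the turn, a rotation vector about the tool's x, y, z in rad, a list of three; "grip": the opening, from 0 (shut) to 1 (fully open). A call has 1 to 8 rows; each row is the pose to reach, as a shift and turn from the pose measured when the call began, along the tool's axes at that moment; what a row does not reach only later rows make up. A row lasts 1/10 s, in which the tool goes at most 50 mm and 8.59 degrees, less where a joint would pass 70% of its speed; a pose out of reach is approached as far as the arm can. A call with a gripper value outside its range is refused whole. The fingers move at their own pace and stop on an object; "newtons" is the grip in N (left out, the last holds). Time passes only in rows, so rows that repeat a pose let the fingers close. It gives the time, the measured TCP pose, the force and the opening at its end, in the units of the state.
- arm.read_state(): the state, without advancing time (a new reading comes with each control period).
- arm.get_image(name): name is "scene" or "top" or "wrist"; returns the picture (384x512x3 uint8, red, green, blue); there is no depth.
- arm.camera_info(name): a dict with "camera_matrix" (3x3 intrinsics, pixels), "D" ([k1, k2, p1, p2, k3] as OpenCV has them; the pictures are not rectified), "R" (3x3) and "t" (3): a world point X has camera coordinates R X + t; the wrist camera has in their place "mount" (4x4, takes a point from camera to tool coordinates, whose origin is the TCP and whose axes are the tool frame's). Camera axes: x right, y down, z forward; pixel columns grow to the right and rows downward; lengths in m; the calibration is good to about 2 mm. A picture is of the moment at which its call begins: read the wrist's pose just before it. camera_info takes no time and is no camera call.
- arm.finish_job(): hands the job in, once; it reports no verdict.
The state is a dict: "time_s": time; "qpos": joint angles; "joint_vel": joint speeds; "joint_efforts": joint torques, N m; "eef_pos": TCP position; "eef_rot": TCP orientation; "force": force on the tool from outside, world axes, zero at the start; "ft_torque": the same for the moment, N m; "finger_gap": finger opening in m.
Only numpy, scipy, OpenCV 4.12 (cv2) and the standard library are available. Lean on these libraries where they do the work, as an engineer would, in place of code of your own. Each camera call takes 0.05 s, during which the arm holds its last target. There are 200 camera calls.

## Working session

There is one attempt and no reset: what is moved stays moved. The work goes in short steps, Python scripts to look and compute and a tool call to move; the robot and the scene stay as the last step left them, time stands still between calls to the robot, and variables do not carry over. Pictures are saved under pics/ and viewed, about 8 in all and at most 12, crops included, and the job is handed in when it is done.

Besides the shell and the picture viewer there is one more tool, called as name(argument=value, ...) on one line, values as JSON. apply_moves: Moves the arm, as the interface text tells. Its arguments: {"type":"object","properties":{"steps":{"type":"array"},"newtons":{"type":"number"}},"required":["steps"]}

```bash
mkdir -p pics
python3 - <<'E'
from station import arm
import cv2,json
s=arm.read_state();print(s)
for n in("scene","top"):
    cv2.imwrite(f"pics/{n}0.png",arm.get_image(n)[:,:,::-1])
for n in("scene","top","wrist"):print(n,arm.camera_info(n))
E
```

```text
{'time_s': 0.0, 'qpos': array([-1.360493  ,  0.61593126, -0.01261113,  1.42492017,  0.00811744,
        1.10339708, -0.04038992]), 'joint_vel': array([ 0.00033461, -0.00023202, -0.00156494, -0.00092784,  0.00061561,
       -0.00010769, -0.00082096]), 'joint_efforts': array([ 1.95254934e-04, -4.69228613e+01,  2.59283809e-01, -1.71024942e+01,
        9.91433859e-03,  9.74542403e-03,  3.15335001e-06]), 'eef_pos': array([0.15230488, 0.63110863, 0.2301233 ]), 'eef_rot': array([-0.55495838,  0.55612944,  0.43674762, -0.43816977]), 'force': array([ 0.80278638,  0.31538079, -0.62288702]), 'ft_torque': array([-0.01860776,  0.00306736, -0.00405251]), 'finger_gap': 0.08539616040126229}
scene {'camera_matrix': array([[376.80821105,   0.        , 254.783337  ],
       [  0.        , 376.80821105, 190.46065275],
       [  0.        ,   0.        ,   1.        ]]), 'D': array([0.04380706, 0.        , 0.        , 0.        , 0.        ]), 'R': array([[-0.82503715,  0.56504958, -0.00571647],
       [ 0.36655877,  0.52746402, -0.76643093],
       [-0.43005625, -0.63442941, -0.64230129]]), 't': array([
[... 394 characters left out ...]
 [ 0.09580757,  0.02690682, -0.99503615]]), 't': array([-0.01079282,  0.53987763,  0.94068815])}
wrist {'camera_matrix': array([[266.08555987,   0.        , 254.37328883],
       [  0.        , 266.08555987, 191.49166186],
       [  0.        ,   0.        ,   1.        ]]), 'D': array([0.01233696, 0.        , 0.        , 0.        , 0.        ]), 'mount': array([[ 9.99998802e-01,  1.54797526e-03,  1.33405252e-05,
        -2.37759438e-05],
       [ 4.68183431e-04, -3.10640240e-01,  9.50527444e-01,
        -1.42501045e-01],
       [ 1.47553707e-03, -9.50526299e-01, -3.10640593e-01,
         7.97480465e-02],
       [ 0.00000000e+00,  0.00000000e+00,  0.00000000e+00,
         1.00000000e+00]])}
```

View pics/top0.png

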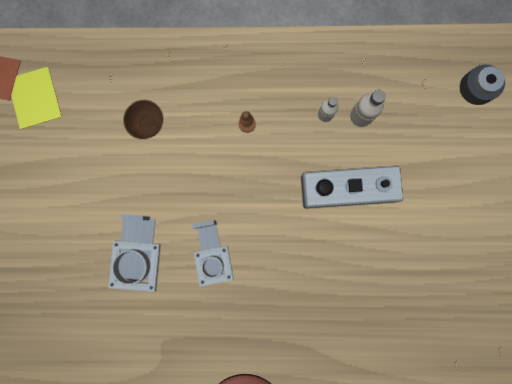

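View pics/scene0.png

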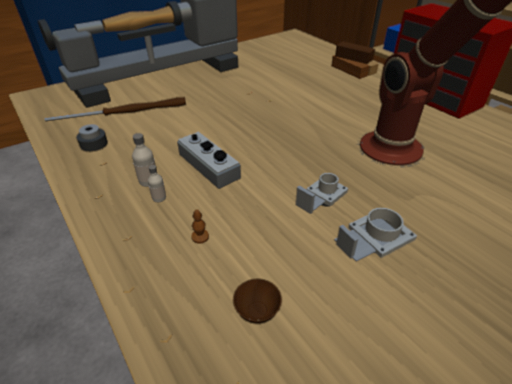

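The top view shows the wide port at about (134,265), the narrow port at (213,266) and the station at (352,187). On the station the mushroom is at 325, the square button at 355 and the small one at 384. I'll zoom in and measure.

Run:
```python
import cv2,numpy as np
t=cv2.imread("pics/top0.png");s=cv2.imread("pics/scene0.png")
r=lambda i,x,y,w,h,k:cv2.resize(i[y:y+h,x:x+w],None,fx=k,fy=k,interpolation=cv2.INTER_CUBIC)
a=r(t,100,205,70,95,5)   # 350x475
b=r(s,325,195,95,70,4.2) # 399x294
c=r(t,295,160,115,55,3.47)
o=np.zeros((500,760,3),np.uint8)
o[:475,:350]=a;o[:b.shape[0],355:355+b.shape[1]]=b;o[300:300+c.shape[0],355:355+c.shape[1]]=c
cv2.imwrite("pics/crop1.png",o)
```

```text
(no output)
```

View pics/crop1.png

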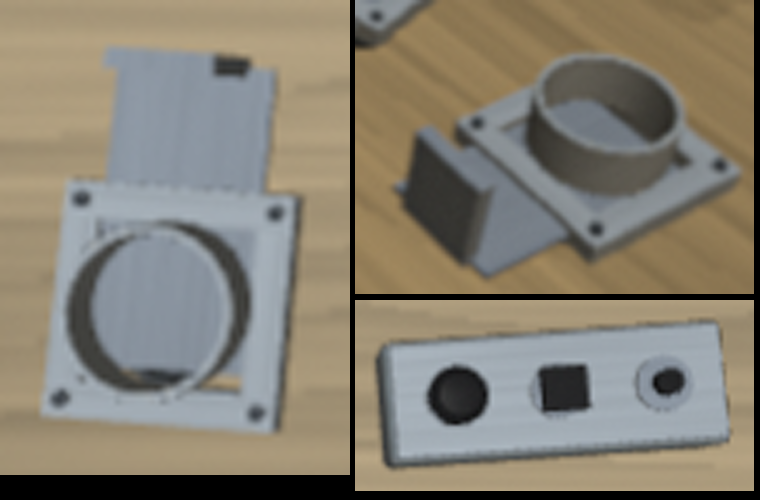

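The crop shows the frame bolts (116.4,244.6), (155,247.8), (112,284.6), (151.4,287.6) in top pixels. The tab stands at the far end of the blade, slightly open. The square cap is at (355.2,185.4), between the mushroom and the small button.

```bash
cat > h.py <<'E'
import cv2,numpy as np
from station import arm
def ray(n,px):
    c=arm.camera_info(n);p=cv2.undistortPoints(np.float64(px).reshape(-1,1,2),c["camera_matrix"],c["D"]).reshape(-1,2)
    d=np.c_[p,np.ones(len(p))]@c["R"];o=-c["R"].T@c["t"];return o,d
def plane(n,px,z):
    o,d=ray(n,px);return o+d*((z-o[2])/d[:,2])[:,None]
def proj(n,X):
    c=arm.camera_info(n);return cv2.projectPoints(np.float64(X).reshape(-1,3),cv2.Rodrigues(c["R"])[0],c["t"],c["camera_matrix"],c["D"])[0].reshape(-1,2)
E
python3 - <<'E'
from h import *
np.set_printoptions(precision=4,suppress=True)
t=cv2.imread("pics/top0.png");s=cv2.imread("pics/scene0.png")
F=np.array([[68,180],[299,197],[278,431],[42,415]])/5+[100,205]
f=plane("top",F,.045);print("frame",f[:,:2],np.linalg.norm(f-np.roll(f,1,0),axis=1))
B=np.array([[82,198],[275,214],[257,413],[60,398]])/5+[100,205]
b=plane("top",B,.045);c=b.mean(0);print("centre",c,f.mean(0))
x=(b[0]+b[1]-b[2]-b[3]);y=(b[0]+b[3]-b[1]-b[2]);print("yaw",np.arctan2(x[1],x[0]),np.arctan2(-y[0],y[1]))
x=(f[0]+f[1]-f[2]-f[3]);y=(f[0]+f[3]-f[1]-f[2]);print("yawF",np.arctan2(x[1],x[0]),np.arctan2(-y[0],y[1]))
print("bolts scene z.045",plane("scene",np.array([[477,122],[720,165],[596,228]])*1/4.2-[355/4.2,0]+[325,195],.045))
print("tab scene",plane("scene",[[342.9,225.5],[357.1,239.8]],.096))
print("tab top left edge",plane("top",np.array([[105,50]])/5+[100,205],.096))
m=cv2.inRange(t[160:215,295:410].max(2),0,70);n,_,st,ce=cv2.connectedComponentsWithStats(m)
for i in range(1,n):
    if st[i,4]>20:
        for z in(.08,.084,.092):print(ce[i]+[295,160],st[i],z,plane("top",ce[i]+[295,160],z)[0])
m=cv2.inRange(s[125:190,170:245].max(2),0,60);n,_,st,ce=cv2.connectedComponentsWithStats(m)
for i in range(1,n):
    if st[i,4]>15:print("scene",ce[i]+[170,125],st[i],plane("scene",ce[i]+[170,125],.082)[0])
E
```

```text
frame [[0.4133 0.314 ]
 [0.4057 0.2035]
 [0.2972 0.2105]
 [0.3039 0.322 ]] [0.1097 0.1107 0.1088 0.1117]
centre [0.3549 0.264  0.045 ] [0.355  0.2625 0.045 ]
yaw -0.06840380932722116 -0.07277123052383372
yawF -0.06853051467154232 -0.0642084594949818
bolts scene z.045 [[0.3984 0.2127 0.045 ]
 [0.3123 0.3128 0.045 ]
 [0.4047 0.3055 0.045 ]]
tab scene [[0.466  0.2334 0.096 ]
 [0.4717 0.2815 0.096 ]]
tab top left edge [[0.4735 0.2804 0.096 ]]
[324.0605 187.1721] [ 21  19  17  17 215] 0.08 [ 0.5388 -0.1801  0.08  ]
[324.0605 187.1721] [ 21  19  17  17 215] 0.084 [ 0.5384 -0.1795  0.084 ]
[324.0605 187.1721] [ 21  19  17  17 215] 0.092 [ 0.5376 -0.1782  0.092 ]
[354.7267 184.9441] [ 53  19  14  13 161] 0.08 [ 0.544  -0.2498  0.08  ]
[354.7267 184.9441] [ 53  19  14  13 161] 0.084 [ 0.5436 -0.2488  0.084 ]
[354.7267 184.9441] [ 53  19  14  13 161] 0.092 [ 0.5427 -0.2469  0.092 ]
[384.8627 183.098 ] [86 20  9  7 51] 0.08 [ 0.5483 -0.3179  0.08  ]
[384.8627 183.098 ] [86 20  9  7 51] 0.084 [ 0.5479 -0.3167  0.084 ]
[384.8627 183.098 ] [86 20  9  7 51] 0.092 [ 0.547  -0.3142  0.092 ]
scene [194.0833 136.9167] [22 10  5  5 24] [ 0.5576 -0.3094  0.082 ]
scene [206.5063 145.3797] [31 16 12 10 79] [ 0.5491 -0.2464  0.082 ]
scene [209.3646 169.5556] [  9  20  61  43 576] [ 0.6007 -0.1366  0.082 ]
scene [219.59 155.36] [ 44  26  12  10 100] [ 0.5435 -0.1794  0.082 ]
```

Checks hold up: the frame sides measure 109–112 mm against 110, and the button spacing is about 70 mm. The port centre is (0.355,0.263) with yaw −0.068, and the square button is at (0.5435,−0.2485).

```bash
cat >> h.py <<'E'
from scipy.spatial.transform import Rotation as Ro
C=np.array([.355,.263]);YAW=-.068;U=np.array([np.cos(YAW),np.sin(YAW)])
def go(p,zsign=1,yaw=YAW):
    "offset mm/turn to TCP p, tool down, tool z along +-yaw direction"
    s=arm.read_state();R=Ro.from_quat(s["eef_rot"],scalar_first=True)
    z=zsign*np.array([np.cos(yaw),np.sin(yaw),0]);y=np.array([0,0,-1.]);T=Ro.from_matrix(np.c_[np.cross(y,z),y,z])
    print("pos",s["eef_pos"],"F",s["force"],"t",s["time_s"],"q",s["qpos"].round(2))
    print("offset",(R.inv().apply(np.array(p)-s["eef_pos"])*1e3).round(1),"turn",(R.inv()*T).as_rotvec().round(3))
E
python3 - <<'E'
from h import *
print(Ro.from_quat(arm.read_state()["eef_rot"],scalar_first=True).as_matrix().round(3))
p=C+.078*U
for s in(1,-1):go([*p,.16],s)
E
```

```text
[[ 0.235 -0.001 -0.972]
 [ 0.972 -0.002  0.235]
 [-0.002 -1.    -0.   ]]
pos [0.15229689 0.63119429 0.23023297] F [-0.35951253  0.595584   -0.00656148] t 0.1 q [-1.36  0.62 -0.01  1.42  0.01  1.1  -0.04]
offset [-297.1   70.9 -360.3] turn [ 0.003  2.973 -0.   ]
pos [0.15229689 0.63119429 0.23023297] F [-0.35951253  0.595584   -0.00656148] t 0.1 q [-1.36  0.62 -0.01  1.42  0.01  1.1  -0.04]
offset [-297.1   70.9 -360.3] turn [-0.    -0.169 -0.002]
```

apply_moves(steps=[{"offset": [-74,0,-90],"turn": [0,-0.05,0],"grip": 0},{"offset": [-148,0,-180],"turn": [0,-0.1,0],"grip": 0},{"offset": [-222,0,-270],"turn": [0,-0.15,0],"grip": 0},{"offset": [-297,0,-360],"turn": [0,-0.169,0],"grip": 0},{"offset": [-297,0,-360],"turn": [0,-0.169,0],"grip": 0},{"offset": [-297,0,-360],"turn": [0,-0.169,0],"grip": 0},{"offset": [-297,0,-360],"turn": [0,-0.169,0],"grip": 0},{"offset": [-297,0,-360],"turn": [0,-0.169,0],"grip": 0}])

```text
time_s: 0.9
eef_pos: [0.3931, 0.3098, 0.2308]
eef_rot: [-0.516, 0.517, 0.482, -0.484]
force: [1.2, 0.9, -0.4]
finger_gap: 0.0
```

apply_moves(steps=[{"offset": [0,0,0],"turn": [0,0,0],"grip": 0}])

```text
time_s: 1.0
eef_pos: [0.3984, 0.3016, 0.2305]
eef_rot: [-0.518, 0.523, 0.478, -0.48]
force: [-0.3, -0.1, -0.2]
finger_gap: -0.0002
```

Run:
```python
from h import *
go([*(C+.078*U),.13],-1)
```

```text
pos [0.39839482 0.30163111 0.23053153] F [-0.34340978 -0.11446519 -0.19367346] t 1.0 q [-0.69  0.39 -0.01  1.85  0.02  0.91  0.78]
offset [-40.2 100.9 -37.7] turn [ 0.002 -0.014 -0.008]
```

apply_moves(steps=[{"offset": [-40,0,-38],"turn": [0,-0.014,-0.008],"grip": 0},{"offset": [-40,0,-38],"turn": [0,-0.014,-0.008],"grip": 0},{"offset": [-40,50,-38],"turn": [0,-0.014,-0.008],"grip": 0},{"offset": [-40,100,-38],"turn": [0,-0.014,-0.008],"grip": 0},{"offset": [-40,100,-38],"turn": [0,-0.014,-0.008],"grip": 0},{"offset": [-40,100,-38],"turn": [0,-0.014,-0.008],"grip": 0}])

```text
time_s: 1.6
eef_pos: [0.4328, 0.2582, 0.131]
eef_rot: [-0.516, 0.517, 0.483, -0.483]
force: [-0.3, -0.1, 1.1]
finger_gap: -0.0002
```

Run:
```python
from h import *
go([*(C+.078*U),.057],-1)
for n in("wrist","top"):cv2.imwrite(f"pics/{n}1.png",arm.get_image(n)[:,:,::-1])
w=cv2.imread("pics/wrist1.png");s=cv2.imread("pics/scene0.png")
s=arm.get_image("scene")[:,:,::-1][150:290,300:440];t=cv2.imread("pics/top1.png")[190:300,90:190]
o=np.zeros((384,780,3),np.uint8);o[:,:384]=w[:,64:448];o[:192,390:582]=cv2.resize(s,(192,192));o[:,390:780]=0
o[:,390:774]=cv2.resize(s,(384,384));cv2.imwrite("pics/c2.png",o)
```

```text
pos [0.43279591 0.25817329 0.13096772] F [-0.33828863 -0.06977473  1.13952654] t 1.6 q [-0.58  0.53 -0.01  1.96  0.01  0.66  0.91]
offset [-0.4 74.   0. ] turn [ 0.001  0.    -0.001]
```

View pics/c2.png

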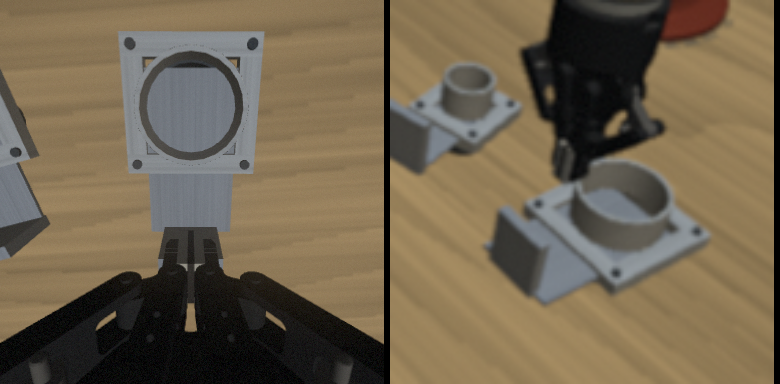

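The wrist view shows the fingers centred over the blade, with the port frame square to the tool. The tips hang between the collar and the tab. Next I descend and push.

apply_moves(steps=[{"offset": [0,35,0],"turn": [0,0,0],"grip": 0},{"offset": [0,67,0],"turn": [0,0,0],"grip": 0},{"offset": [0,67,0],"turn": [0,0,0],"grip": 0},{"offset": [0,67,-10],"turn": [0,0,0],"grip": 0},{"offset": [0,67,-18],"turn": [0,0,0],"grip": 0},{"offset": [0,67,-25],"turn": [0,0,0],"grip": 0},{"offset": [0,67,-30],"turn": [0,0,0],"grip": 0}])

```text
time_s: 2.45
eef_pos: [0.4654, 0.258, 0.068]
eef_rot: [-0.516, 0.517, 0.486, -0.48]
force: [-4.0, 0.7, 2.1]
finger_gap: -0.0
```

Run:
```python
from h import *
go([*(C+.160*U),.066],-1)
```

```text
pos [0.46544816 0.25797575 0.06800416] F [-3.95494854  0.67536287  2.08403449] t 2.45 q [-0.54  0.66 -0.01  1.94  0.02  0.54  0.94]
offset [ -2.5   2.3 -49.5] turn [0.007 0.    0.005]
```

apply_moves(steps=[{"offset": [-1,2,-8],"turn": [0.007,0,0.005],"grip": 0},{"offset": [-1,2,-16],"turn": [0.007,0,0.005],"grip": 0},{"offset": [-1,2,-24],"turn": [0.007,0,0.005],"grip": 0},{"offset": [-2,2,-32],"turn": [0.007,0,0.005],"grip": 0},{"offset": [-2,2,-40],"turn": [0.007,0,0.005],"grip": 0},{"offset": [-2,2,-46],"turn": [0.007,0,0.005],"grip": 0},{"offset": [-2,2,-50],"turn": [0.007,0,0.005],"grip": 0}])

```text
time_s: 3.15
eef_pos: [0.5158, 0.2528, 0.0661]
eef_rot: [0.517, -0.517, -0.483, 0.483]
force: [-3.3, 3.4, -0.4]
finger_gap: -0.0001
```

Run:
```python
from h import *
go([*(C+.175*U),.066],-1)
```

```text
pos [0.51582463 0.25276506 0.06607521] F [-3.28921808  3.42873954 -0.36943979] t 3.15 q [-0.48  0.71 -0.02  1.81  0.02  0.62  0.99]
offset [ -0.7   0.1 -13.9] turn [0. 0. 0.]
```

apply_moves(steps=[{"offset": [0,0,-2],"turn": [0,0,0],"grip": 0},{"offset": [0,0,-4],"turn": [0,0,0],"grip": 0},{"offset": [0,0,-6],"turn": [0,0,0],"grip": 0}])

```text
time_s: 3.45
eef_pos: [0.5217, 0.2521, 0.066]
eef_rot: [0.517, -0.517, -0.483, 0.483]
force: [-2.4, 2.2, 0.2]
finger_gap: -0.0001
```

apply_moves(steps=[{"offset": [0,0,-2],"turn": [0,0,0],"grip": 0},{"offset": [0,0,-3],"turn": [0,0,0],"grip": 0}])

```text
time_s: 3.65
eef_pos: [0.5247, 0.2519, 0.066]
eef_rot: [0.517, -0.517, -0.483, 0.483]
force: [-4.6, 2.4, 1.7]
finger_gap: -0.0
```

apply_moves(steps=[{"offset": [0,0,-1.5],"turn": [0,0,0],"grip": 0},{"offset": [0,0,-3],"turn": [0,0,0],"grip": 0}])

```text
time_s: 3.85
eef_pos: [0.5247, 0.2519, 0.0659]
eef_rot: [0.518, -0.515, -0.481, 0.485]
force: [-9.8, 1.9, 6.5]
finger_gap: 0.0001
```

Run:
```python
from h import *
go([*(C+.175*U),.066],-1)
cv2.imwrite("pics/top3.png",arm.get_image("top")[:,:,::-1]);s=arm.get_image("scene")[:,:,::-1]
cv2.imwrite("pics/scene3.png",s)
t=cv2.imread("pics/top3.png")
o=np.zeros((400,800,3),np.uint8);o[:,:395]=cv2.resize(t[190:300,90:200],(395,400),interpolation=2);o[:,400:]=cv2.resize(s[180:300,300:420],(400,400),interpolation=2)
cv2.imwrite("pics/c3.png",o)
```

```text
pos [0.52467889 0.2519068  0.06592959] F [-9.8089706   1.92053918  6.45565152] t 3.85 q [-0.47  0.72 -0.02  1.78  0.02  0.65  1.  ]
offset [-0.5 -0.1 -5. ] turn [-0.007  0.001 -0.002]
```

View pics/c3.png

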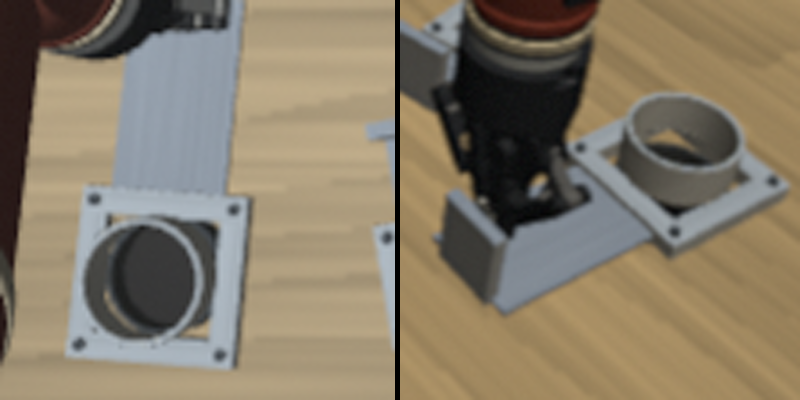

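The gate is open: the bore is dark and the tab no longer moves under about 10 N, at the expected 0.170 m along the port. Now I back off and go up.

apply_moves(steps=[{"offset": [0,0,10],"turn": [0,0,0],"grip": 0},{"offset": [0,0,20],"turn": [0,0,0],"grip": 0},{"offset": [0,0,20],"turn": [0,0,0],"grip": 0},{"offset": [0,-50,20],"turn": [0,0,0],"grip": 0},{"offset": [0,-100,20],"turn": [0,0,0],"grip": 0},{"offset": [0,-120,20],"turn": [0,0,0],"grip": 0},{"offset": [0,-120,20],"turn": [0,0,0],"grip": 0}])

```text
time_s: 4.65
eef_pos: [0.5089, 0.2539, 0.1903]
eef_rot: [-0.517, 0.517, 0.484, -0.481]
force: [-0.6, 0.1, -0.2]
finger_gap: -0.0
```

Run:
```python
from h import *
print(plane("scene",[[314.1,237],[334.2,250.5]],.096), C+.185*U)
go([.5435,-.2485,.18],-1,.076)
```

```text
[[0.54175203 0.22339242 0.096     ]
 [0.53274427 0.27580072 0.096     ]] [0.53957244 0.25042969]
pos [0.50885214 0.25394994 0.19029915] F [-0.64876506  0.05455258 -0.16265877] t 4.65 q [-0.49  0.53 -0.02  1.72  0.01  0.89  0.99]
offset [-499.     9.2  -68.7] turn [ 0.003 -0.144  0.002]
```

apply_moves(steps=[{"offset": [-45,0,0],"turn": [0,0,0],"grip": 0},{"offset": [-95,0,-10],"turn": [0,0,0],"grip": 0},{"offset": [-145,0,-20],"turn": [0,-0.03,0],"grip": 0},{"offset": [-195,0,-30],"turn": [0,-0.06,0],"grip": 0},{"offset": [-245,0,-40],"turn": [0,-0.09,0],"grip": 0},{"offset": [-295,0,-50],"turn": [0,-0.12,0],"grip": 0},{"offset": [-345,0,-60],"turn": [0,-0.14,0],"grip": 0},{"offset": [-395,0,-68],"turn": [0,-0.144,0],"grip": 0}])

```text
time_s: 5.45
eef_pos: [0.5489, -0.1409, 0.1883]
eef_rot: [-0.481, 0.481, 0.52, -0.518]
force: [1.2, -0.1, 0.6]
finger_gap: -0.0004
```

Run:
```python
from h import *
go([.5435,-.2485,.18],-1,.076)
```

```text
pos [ 0.54892702 -0.14090142  0.18827578] F [ 1.23352946 -0.12073921  0.61042557] t 5.45 q [ 0.24  0.53 -0.05  1.73  0.03  0.88  1.83]
offset [-106.9    8.    13.6] turn [ 0.002 -0.     0.002]
```

apply_moves(steps=[{"offset": [-45,0,5],"turn": [0,0,0],"grip": 0},{"offset": [-90,0,12],"turn": [0,0,0],"grip": 0},{"offset": [-107,0,14],"turn": [0.002,0,0.002],"grip": 0},{"offset": [-107,0,14],"turn": [0.002,0,0.002],"grip": 0},{"offset": [-107,40,14],"turn": [0.002,0,0.002],"grip": 0},{"offset": [-107,60,14],"turn": [0.002,0,0.002],"grip": 0},{"offset": [-107,60,14],"turn": [0.002,0,0.002],"grip": 0}])

```text
time_s: 6.15
eef_pos: [0.5413, -0.2444, 0.1245]
eef_rot: [0.483, -0.477, -0.519, 0.52]
force: [0.5, -0.1, 0.1]
finger_gap: 0.0
```

Run:
```python
from h import *
go([.5435,-.2485,.085],-1,.076)
w=arm.get_image("wrist")[:,:,::-1];s=arm.get_image("scene")[:,:,::-1]
cv2.imwrite("pics/w4.png",w);t=arm.get_image("top")[:,:,::-1];cv2.imwrite("pics/top4.png",t);cv2.imwrite("pics/scene4.png",s)
o=np.zeros((600,800,3),np.uint8);o[:384,:400]=w[:,56:456];o[:300,400:]=cv2.resize(s[115:190,160:260],(400,300),interpolation=2)
o[300:,400:]=cv2.resize(s[190:280,290:410],(400,300),interpolation=2)
cv2.imwrite("pics/c4.png",o)
```

```text
pos [ 0.54133181 -0.24442559  0.1244745 ] F [ 0.47660475 -0.1135895   0.14646773] t 6.15 q [ 0.41  0.65 -0.04  1.71  0.03  0.8   2.01]
offset [-4.4 39.4 -2.1] turn [-0.007  0.004  0.005]
```

View pics/c4.png

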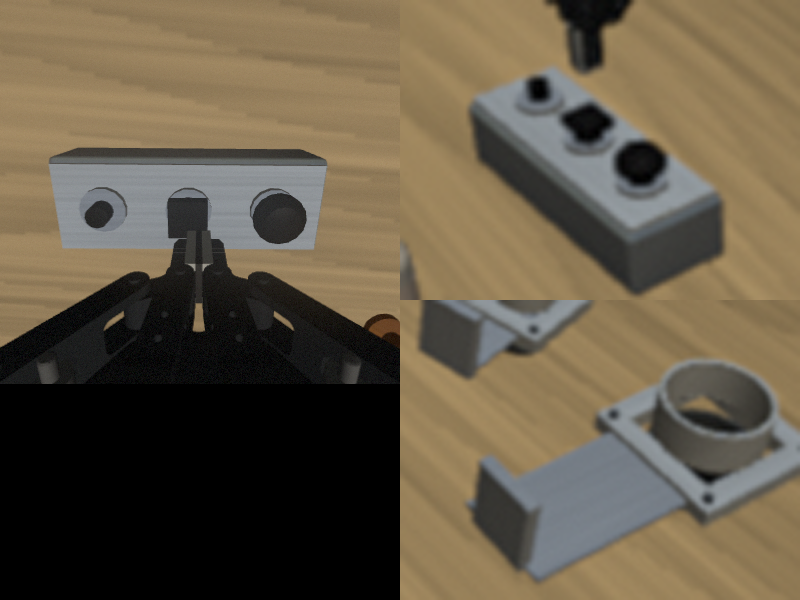

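The wrist view shows the square cap about 10 px left of the fingers, so I'll check that with a ray. The lower right crop shows the tab still out after release.

Run:
```python
from h import *
s=arm.read_state();R=Ro.from_quat(s["eef_rot"],scalar_first=True).as_matrix();c=arm.camera_info("wrist");M=c["mount"]
def wr(px,z):
    p=cv2.undistortPoints(np.float64(px).reshape(-1,1,2),c["camera_matrix"],c["D"]).reshape(-1,2)
    d=np.c_[p,np.ones(len(p))]@(R@M[:3,:3]).T;o=R@M[:3,3]+s["eef_pos"];return (o+d*((z-o[2])/d[:,2])[:,None]).round(4)
print("square edges L,R,top",wr([[167+56,215],[207+56,215],[187+56,198]],.084))
print("mush",wr([[279+56,219]],.089),"small",wr([[99+56,215]],.08))
# scene cap: top-face corners from crop /4
P=np.array([[560,121],[585,103],[613,122],[588,140]])
q=(P-[400,0])/4+[160,115];print("scene cap",plane("scene",q,.084))
# tab after release, top corners
q=(np.array([[485,458],[538,505]])-[400,300])*.3+[290,190];print("tab",plane("scene",q,.096))
```

```text
square edges L,R,top [[ 0.5468 -0.271   0.084 ]
 [ 0.5444 -0.2406  0.084 ]
 [ 0.5319 -0.2567  0.084 ]]
mush [[ 0.5412 -0.1871  0.089 ]] small [[ 0.5527 -0.3241  0.08  ]]
scene cap [[ 0.56594049 -0.25514909  0.084     ]
 [ 0.53884762 -0.26625203  0.084     ]
 [ 0.53440892 -0.23162636  0.084     ]
 [ 0.56111188 -0.22127913  0.084     ]]
tab [[0.54004979 0.22598675 0.096     ]
 [0.53940689 0.27451134 0.096     ]]
```

The three views give x = 0.5436 (top), 0.547 (wrist) and 0.550 (scene). In y they give −0.249, −0.256 and −0.244 to −0.246. I'll take (0.546,−0.2505), which is well within the 30 mm cap.

Run:
```python
from h import *
go([.546,-.2505,.087],-1,.076)
```

```text
pos [ 0.54445402 -0.24719781  0.12898543] F [-0.54936574  0.69089053  0.31727309] t 6.3 q [ 0.42  0.65 -0.04  1.7   0.03  0.8   2.01]
offset [-3.4 42.  -1.2] turn [ 0.002  0.002 -0.   ]
```

apply_moves(steps=[{"offset": [-3.5,15,-1],"turn": [0,0,0],"grip": 0},{"offset": [-3.5,30,-1],"turn": [0,0,0],"grip": 0},{"offset": [-3.5,40,-1],"turn": [0,0,0],"grip": 0},{"offset": [-3.5,40,-1],"turn": [0,0,0],"grip": 0},{"offset": [-3.5,40,-1],"turn": [0,0,0],"grip": 0}])

```text
time_s: 6.8
eef_pos: [0.5461, -0.2507, 0.0891]
eef_rot: [-0.479, 0.481, 0.52, -0.519]
force: [0.8, 0.4, -1.0]
finger_gap: -0.0002
```

apply_moves(steps=[{"offset": [0,2,0],"turn": [0,0,0],"grip": 0},{"offset": [0,4,0],"turn": [0,0,0],"grip": 0},{"offset": [0,6,0],"turn": [0,0,0],"grip": 0},{"offset": [0,7,0],"turn": [0,0,0],"grip": 0},{"offset": [0,7,0],"turn": [0,0,0],"grip": 0}])

```text
time_s: 7.3
eef_pos: [0.5464, -0.2509, 0.0825]
eef_rot: [-0.479, 0.481, 0.52, -0.518]
force: [-0.4, 0.3, 2.4]
finger_gap: 0.0001
```

Run:
```python
from h import *
go([.546,-.2505,.077],-1,.076)
s=arm.get_image("scene")[:,:,::-1];w=arm.get_image("wrist")[:,:,::-1]
o=np.zeros((384,912,3),np.uint8);o[:,:400]=w[:,56:456];o[:,400:]=cv2.resize(s[115:190,160:260],(512,384),interpolation=2)
cv2.imwrite("pics/c5.png",cv2.resize(o,(800,337)))
```

```text
pos [ 0.54643084 -0.25085541  0.08251263] F [-0.37881499  0.28457238  2.37297527] t 7.3 q [ 0.42  0.71 -0.04  1.73  0.04  0.7   2.01]
offset [0.4 5.5 0.4] turn [ 0.003  0.002 -0.001]
```

View pics/c5.png

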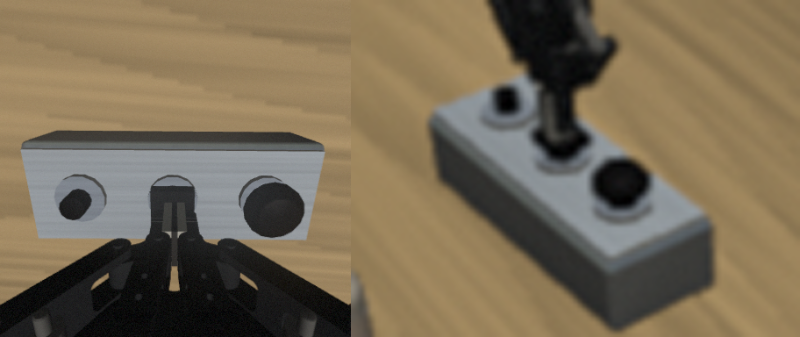

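The fingertips sit on the square cap, clear of both neighbours, and the force just reached about 2.4 N (button contact). I'll press on in small steps.

apply_moves(steps=[{"offset": [0,1.5,0],"turn": [0,0,0],"grip": 0},{"offset": [0,3,0],"turn": [0,0,0],"grip": 0},{"offset": [0,4,0],"turn": [0,0,0],"grip": 0},{"offset": [0,5,0],"turn": [0,0,0],"grip": 0},{"offset": [0,5,0],"turn": [0,0,0],"grip": 0}])

```text
time_s: 7.9
eef_pos: [0.5465, -0.2508, 0.0777]
eef_rot: [-0.479, 0.481, 0.52, -0.518]
force: [-1.9, -0.3, 5.4]
finger_gap: 0.0001
```

apply_moves(steps=[{"offset": [0,0.7,0],"turn": [0,0,0],"grip": 0},{"offset": [0,1.3,0],"turn": [0,0,0],"grip": 0},{"offset": [0,1.3,0],"turn": [0,0,0],"grip": 0}])

```text
time_s: 8.2
eef_pos: [0.5465, -0.2508, 0.0771]
eef_rot: [-0.479, 0.481, 0.52, -0.518]
force: [-1.6, 0.8, 7.6]
finger_gap: -0.0001
```

apply_moves(steps=[{"offset": [0,1,0],"turn": [0,0,0],"grip": 0},{"offset": [0,1,0],"turn": [0,0,0],"grip": 0}])

```text
time_s: 8.4
eef_pos: [0.5465, -0.2508, 0.0771]
eef_rot: [-0.479, 0.481, 0.52, -0.518]
force: [-2.2, 0.1, 9.3]
finger_gap: 0.0001
```

apply_moves(steps=[{"offset": [0,-5,0],"turn": [0,0,0],"grip": 0},{"offset": [0,-10,0],"turn": [0,0,0],"grip": 0},{"offset": [0,-20,0],"turn": [0,0,0],"grip": 0},{"offset": [0,-60,0],"turn": [0,0,0],"grip": 0},{"offset": [0,-110,0],"turn": [0,0,0],"grip": 0},{"offset": [0,-150,60],"turn": [0,0,0],"grip": 0},{"offset": [0,-150,60],"turn": [0,0,0],"grip": 0},{"offset": [0,-150,60],"turn": [0,0,0],"grip": 0}])

```text
time_s: 9.2
eef_pos: [0.4843, -0.2572, 0.2295]
eef_rot: [-0.479, 0.483, 0.519, -0.518]
force: [0.3, -0.2, -0.7]
finger_gap: 0.0001
```

Run:
```python
from h import *
st=arm.read_state();print(st["eef_pos"],st["force"],st["time_s"])
s=arm.get_image("scene")[:,:,::-1].copy();t=arm.get_image("top")[:,:,::-1];cv2.imwrite("pics/s6.png",s)
d=cv2.absdiff(s,cv2.imread("pics/scene0.png")).max(2);d=cv2.inRange(d,40,255)
n,_,b,_=cv2.connectedComponentsWithStats(d);print([list(map(int,x)) for x in b[1:] if x[4]>15])
o=np.zeros((384,800,3),np.uint8);o[:,:512]=s;o[:240,512:]=cv2.resize(s[125:190,170:248],(288,240),interpolation=2);cv2.imwrite("pics/c6.png",o)
```

```text
[ 0.48425132 -0.25716178  0.22954325] [ 0.26584473 -0.19693217 -0.66830964] 9.2
[[201, 0, 27, 14, 322], [439, 0, 54, 31, 847], [470, 0, 42, 13, 352], [405, 8, 12, 6, 38], [201, 14, 27, 5, 65], [381, 14, 20, 37, 306], [411, 24, 13, 20, 107], [202, 29, 28, 15, 222], [204, 40, 27, 17, 271], [395, 43, 22, 9, 62], [400, 53, 9, 9, 41], [423, 55, 11, 5, 23], [218, 56, 6, 4, 19], [393, 57, 14, 15, 43], [412, 58, 10, 6, 33], [205, 62, 29, 31, 360], [409, 62, 19, 20, 123], [379, 65, 6, 38, 101], [433, 66, 5, 15, 33], [386, 74, 10, 18, 83], [399, 78, 6, 10, 26], [404, 88, 21, 8, 77], [423, 104, 5, 6, 18], [372, 219, 22, 11, 141], [310, 226, 47, 48, 1306], [376, 240, 13, 6, 36]]
```

View pics/c6.png

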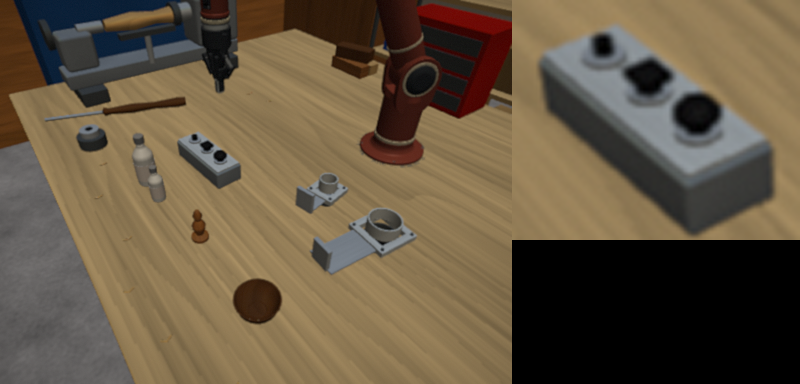

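Only the arm and the wide blade have changed. The tab is out at about (322,253), the buttons are up, and the narrow port and loose things haven't moved. I'm handing in.

```bash
python3 -c "
from station import arm
print(arm.finish_job())"
```

```text
the job is handed in; nothing more can be done
None
```

The wide port's gate is fully open, and the square button was pressed all the way down and has come back up. I handed the job in at about 9.3 s with the arm withdrawn and touching nothing.

- **Gate:** I pushed the tab with the shut fingertips until it stopped dead. The force rose from about 3–5 N to about 10 N with no further movement. After I let go, the tab measured (0.540, 0.250), which is what fully open should give.
- **Button:** I pressed the square button until the tool stopped at 77.1 mm, which matches the full 7 mm of travel. The force peaked at about 9 N.
- **Final check:** comparing the scene picture with the first one, only the arm and the wide blade have changed. The narrow port, the other two buttons and the loose things are where they were.
- **Disagreement:** the three cameras differed by up to about 6 mm in x and 12 mm in y on where the square button is. I used a middle value, and the fingertips landed on the cap, clear of both neighbours.

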